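Turn the recipe card and pin it under the page keeper

ROBOT

A 6-joint arm with a two-finger parallel gripper is mounted at the origin on a cart in front of the work surface, level with it; the furniture and walls round the work are solid. World frame = base frame: x ahead of the robot, y to its left, z up, the work surface at z = 0. Lengths are in mm, angles in rad, forces in N, time in s.
With the tool pointing down it reaches from about 350 to 925 mm from the base axis. Payload 6.4 kg.
Tool frame: the origin (TCP) lies at the very end of the fingers, on their centre line; the grasp point (between the pads) lies 19 mm behind it (robot.grip_point_offset is the z of the grasp point in the tool frame, in mm); z points along the fingers, y is the line along which they close (so a half turn about z gives the same grasp; the last joint's range is limited). The gripper opens to 85 mm and grips with 20 to 120 N. Pads are 22 mm wide; open, the fingers measure 114 mm over their backs; the gripper's body (76 mm by 85 mm) begins 54 mm behind the grasp point. The pads swing forward as they close: fully open they stand 13 mm farther back than shut.
Start: joints at [-1.328, 0.245, 1.558, -0, 1.339, -0.174], TCP at [263.15, -594.362, 231.29] pointing down, gripper open.
Joint ranges: [-3.13, 3.13], [-1.02, 2.26], [0.13, 2.54], [-0.95, 4.09], [0.21, 2.88], [-2.74, 2.74]. Speed limits (rad/s): [2.57, 2.57, 3.14, 3.14, 3.14, 3.14].

INTERFACE

Orientations are given as a unit quaternion [w, x, y, z].
In Python, from station import readout, vision, workorder, robot gives the robot as it stands.
- The arm moves only by the tool send_rows, never from a script. Its argument "deltas" is a list that holds one entry, the list of rows, each a list of 6 numbers: the shift along the tool's x, y, z in mm, then the turn, a rotation vector about the tool's x, y, z in rad. In form: [[[dx, dy, dz, wx, wy, wz], ...]]. A call has 1 to 20 rows; each row is the pose to reach, as a shift and turn from the pose commanded when the call began, along the tool's axes at that moment; what a row does not reach only later rows make up. A row lasts 1/12 s, in which the tool goes at most 41.7 mm and 7.16 degrees, less where a joint would pass 70% of its speed; a pose out of reach is approached as far as the arm can. A call with a gripper value outside its range is refused whole. "fingers" is the closure, from -1 (fully open) to 1 (shut), so that 0 is half open, set as the call begins (left out, the last holds). The fingers move at their own pace and stop on an object; "newtons" is the grip in N (left out, the last holds). Time passes only in rows, so rows that repeat a pose let the fingers close. It gives the time, the measured TCP pose, the force, the opening and the grip force at its end, in the units of the state.
- readout.observe(): the state, without advancing time (a new reading comes with each control period).
- vision.read_camera(name): name is "scene" or "side" or "wrist"; returns a dict with "img" (384x512x3 uint8, red, green, blue), "fx", "fy", "cx", "cy" (pixels), "k1" (the pictures are not rectified: a ray, as slopes to the right and down, at radius r is drawn at 1 + k1 r^2 times it, then the intrinsics apply), "view" (4x4, takes a point from world to camera coordinates); the wrist camera has in their place "mount" (4x4, takes a point from camera to tool coordinates, whose origin is the TCP and whose axes are the flange's). Camera axes: x right, y up, looking along -z (the intrinsics and any distortion apply to the point x, -y, -z); pixel columns grow to the right and rows downward; lengths in mm; the calibration is good to about 2 mm. A picture is of the moment at which its call begins: read the wrist's pose just before it. There is no depth.
- workorder.close_job(): hands the job in; it is judged then, once.
The state is a dict: "clock": time; "qpos": joint angles; "qd": joint speeds; "joint_efforts": joint torques, N m; "tool_pos": TCP position; "tcp_rot": TCP orientation; "ft_force": force on the tool from outside, world axes, zero at the start; "ft_torque": the same for the moment, N m; "finger_gap": opening from 0.0 (shut) to 1.0 (fully open); "grip_force": force on a finger pad.
Only numpy, scipy, OpenCV 4.12 (cv2) and the standard library are available. Lean on these libraries where they do the work, as an engineer would, in place of code of your own. Each camera call takes 0.05 s, during which the arm holds its last target. There are 200 camera calls.

TASK

The wire-bound recipe book on the stand has to be opened at the next card. Working only by pushing with the fingertips, swing the right-hand page keeper (a small steel arm with a wooden knob) off the card until it lies along the front lip, turn the stiff card with the red tab over the wire spine so that it lies flat on the left-hand pages, and then swing the left-hand keeper up over it so that it is held. Do not pinch, lift or carry anything, do not shift the stand, and leave the other things on the worktop alone.

Things in the scene. Friction and masses are not known exactly. Their poses are not given: they have to be found in the camera images.
- book_stand: low loose bamboo stand, 2.4 kg, 256 mm deep (x) by 312 wide (y), carrying the open book. Origin on the worktop under its middle; x away from the reader, y to the reader's left, z up. The board slopes up away by 0.2 rad: u = (cos 0.2, 0, sin 0.2) up the board, n = (-sin 0.2, 0, cos 0.2) out of it. No legs beyond y = +-125 mm; board ends at +-156 mm.
- spine_mid (a point): middle of the wire spine, on the axis the card turns about (along u), 9.5 mm above the board along n. From here the book spans u = -105 to +105 mm, y = -153 to +153 mm; the card lying flat is 3 mm thick, centred on n = 0. A lip along the near edge (u = -128 to -112 mm) rises to n = +3 mm.
- card (a joint): angle of the stiff card about the spine: 0 = flat on the right-hand pages, 1.57 = standing up, 3.14 = flat on the left-hand pages. Card 110 g, 3 mm thick, reaches 153 mm from the spine axis, its red tab 179 mm. It swings freely with a little drag: let go, it falls to the side it leans to. A keeper arm over it lets it rise only a few mm.
- card_tab (a point): middle of the outer edge of the card's red tab, 179 mm from the spine axis. The tab is 56 mm long along u, 3.6 mm thick, sticks out 26 mm past the card and 23 mm past the board; about 65 mm of free height below it at the start.
- keeper_right (a joint): angle of the right-hand page keeper, a steel arm 10 mm wide: 0 = parked along the front lip pointing out to the right (stop), 1.57 = pointing straight up the page over the card, stop at 2.1. Turns about its pivot on an axis along n; stays where it is left (about 1 N at the knob moves it).
- keeper_right_knob (a point): middle of the upright wooden knob of the right-hand keeper: 14 mm diameter, 20 mm tall along n, 56 mm from the pivot; its foot is 7 mm above the upper face of the card lying flat, its centre 17.5 mm above it.
- keeper_right_pivot (a point): pivot of the right-hand keeper on the front lip, at the height of the knob's middle: u = -120 mm, y = -128 mm.
- keeper_left (a joint): angle of the left-hand page keeper, mirror image of the right: 0 = parked along the front lip pointing outward to the left, 1.57 = pointing straight up the left page, stop at 2.1. Stays where it is left.
- keeper_left_knob (a point): middle of the left-hand keeper's knob, same sizes as the right one.
- keeper_left_pivot (a point): pivot of the left-hand keeper on the front lip, at the height of the knob's middle: u = -120 mm, y = +128 mm.
- honey: honey jar, 52 mm diameter, 98 mm tall, stands left of the stand: leave it alone. Origin under its centre.
- mug_near: tall green mug, 86 mm diameter without the handle, 128 mm tall, stands left of the stand: leave it alone.
- tea_box_red: red and orange card tea box lying on the worktop, 66x150x36 mm, right of the stand: leave it alone.
- snack_gold: gold snack pack, 40x75x16 mm, lying right of the stand: leave it alone.
- snack_blue: blue and white snack pack, 38x87x14 mm, lying right of the stand: leave it alone.

How it is judged (in metres and radians):
On the way, in this order (a step that is already met when the one before it is completed fails the run):
1. right-hand keeper swung off the card and along the front lip, with the card still lying on the right (value of joint keeper_right below 0.4 rad and value of joint card below 0.15 rad), for 0.2 s.
2. card turned over and flat on the left-hand pages, with the left-hand keeper not yet over it (value of joint card above 3.05 rad and value of joint keeper_left below 0.8 rad), for 0.2 s.
3. left-hand keeper swung over the turned card (value of joint keeper_left above 1.1 rad and value of joint card above 3.05 rad), for 0.2 s.
At the end, for the whole second after the job is handed in: The right-hand keeper lies along the front lip (joint below 0.4), the card lies flat on the left-hand pages (joint above 3.05), the left-hand keeper is over it (joint above 1.1), all at rest; the stand is within 30 mm of where it stood and level, and nothing else was disturbed (all of step 3 and value of joint keeper_right below 0.4 rad and velocity of joint card between -0.1 and 0.1 rad/s and linear speed of book_stand below 0.01 m/s and distance of book_stand from where it was at the start of the episode below 0.03 m and angle between book_stand's own z axis and vertical below 0.05 rad); the robot touches nothing.
It fails at once if the stand is lifted, tipped or shifted more than 30 mm (height (world z) of book_stand above 0.012 m or angle between book_stand's own z axis and vertical above 0.12 rad or distance of book_stand from where it was at the start of the episode above 0.03 m).
It fails at once if the card or a keeper is pinched or forced (more than 35 N from the fingers) (contact force between the fingers and card above 35 N or contact force between the fingers and keeper_left above 35 N or contact force between the fingers and keeper_right above 35 N).
It fails at once if another thing on the worktop is lifted, carried or pushed more than 30 mm (distance of any of honey, mug_near, tea_box_red, snack_gold, snack_blue from where it was at the start of the episode above 0.03 m).
It also fails if it takes over 59 s, if anything falls off the work surface, if the arm or the gripper's body presses on something with over 40 N, if the wrist force passes 120 N, or if a joint passes its speed limit or range.

## Working session

There is one attempt and no reset: what is moved stays moved. The work goes in short steps, Python scripts to look and compute and a tool call to move; the robot and the scene stay as the last step left them, time stands still between calls to the robot, and variables do not carry over. Pictures are saved under pics/ and viewed, at most 10 in all, crops included, and the job is handed in when it is done.

Besides the shell and the picture viewer there is one more tool, called by a JSON object that holds its "method" and its "body", one argument or row to a line. send_rows: Moves the arm, as the interface text tells. Its arguments: {"type":"object","properties":{"deltas":{"type":"array"},"fingers":{"type":"number"},"newtons":{"type":"number"}},"required":["deltas"]}

```bash
mkdir -p pics; ls; python3 - <<'E'
from station import readout, vision, workorder, robot
import cv2, numpy as np
print(readout.observe()); print([a for a in dir(robot) if a[0]!='_'])
for n in ("scene","side"):
    c=vision.read_camera(n)
    cv2.imwrite(f"pics/{n}0.png",cv2.resize(c["img"][:,:,::-1],None,fx=1.5,fy=1.5,interpolation=cv2.INTER_CUBIC))
    print(n,c["fx"],c["fy"],c["cx"],c["cy"],c["k1"],np.round(c["view"],4).tolist())
E
```

```text
pics
{'clock': 0.0, 'qpos': array([-1.32805401e+00,  2.45800209e-01,  1.55904356e+00, -1.60044556e-05,
        1.33868601e+00, -1.74087904e-01]), 'qd': array([-6.90490004e-04,  5.84873088e-04,  1.77838206e-03, -2.34841857e-05,
        9.67958439e-04,  1.24137503e-06]), 'joint_efforts': array([-4.40501017e-04, -4.29511392e+01, -3.26128757e+01, -2.01464459e-04,
        5.29944431e-03, -1.39724708e-05]), 'tool_pos': array([ 263.0322106 , -593.78215544,  230.17330292]), 'tcp_rot': array([-9.67725021e-04,  9.78359230e-01,  2.06911281e-01, -4.10227880e-05]), 'ft_force': array([ 0.37484919, -0.42642195, -0.51977499]), 'ft_torque': array([-0.07290187,  0.0276135 ,  0.0205229 ]), 'grip_force': 0.0, 'finger_gap': 1.0012777936161914}
['MotionError', 'grip_point_offset']
scene 460.5078858297622 460.5078858297622 249.74222565354376 191.01603662250136 -0.052680971015953044 [[0.7773, -0.6291, -0.0099, -388.4707], [0.3957, 0.4765, 0.7851, -274.6303], [-0.4892, -0.6141, 0.6193, -1488.6305], [0.0, 0.0, 0.0, 1.0]]
side 352.6448572566599 352.6448572566599 254.64890957519717 192.06484280043344 -0.020525835317509553 [[0.9844, -0.176, -0.0068, -539.2058], [0.1097, 0.5824, 0.8055, -133.6383], [-0.1378, -0.7937, 0.5926, -1427.4961], [0.0, 0.0, 0.0, 1.0]]
```

View pics/scene0.png

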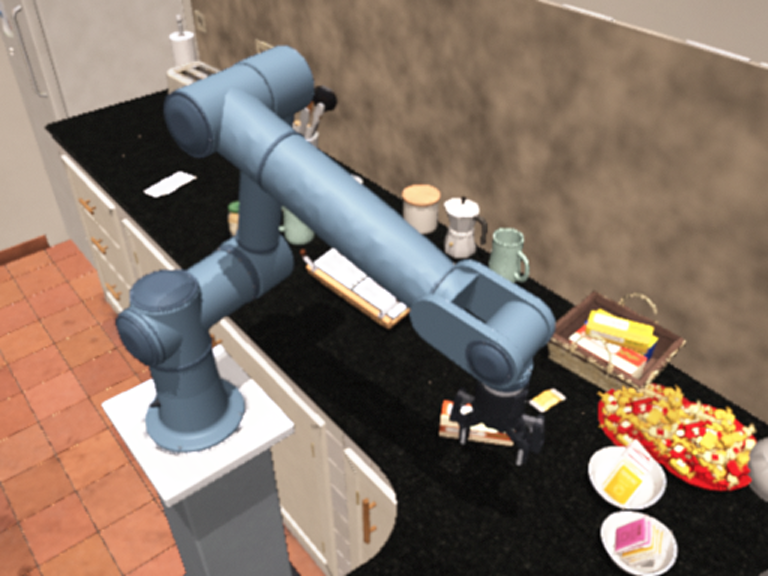

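View pics/side0.png

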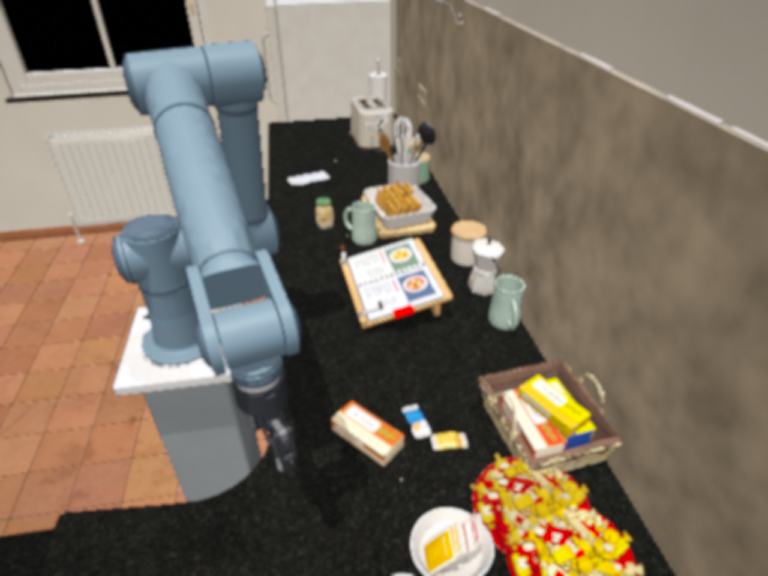

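The side view shows the stand around (395,283) px of the enlarged picture, the red tab at (403,312), and the parked left keeper's knob at about (343,250). The scene view of the stand is partly blocked by the arm. I'll crop for accurate pixels.

```bash
cat > h.py <<'E'
import numpy as np, cv2
from scipy.spatial.transform import Rotation as R
from scipy.optimize import least_squares
from station import readout, vision, workorder, robot
def rot(q): return R.from_quat([q[1],q[2],q[3],q[0]])
def cam(n):
    s=readout.observe(); c=vision.read_camera(n)
    if n=="wrist":
        T=np.eye(4); T[:3,:3]=rot(s["tcp_rot"]).as_matrix(); T[:3,3]=s["tool_pos"]
        c["view"]=np.linalg.inv(T@np.array(c["mount"]))
    return c
def proj(c,P):
    p=(np.c_[np.atleast_2d(P),np.ones(len(np.atleast_2d(P)))]@np.array(c["view"]).T)[:,:3]
    x,y=p[:,0]/-p[:,2],-p[:,1]/-p[:,2]; k=1+c["k1"]*(x*x+y*y)
    return np.c_[c["fx"]*x*k+c["cx"],c["fy"]*y*k+c["cy"]]
U=np.array([np.cos(.2),0,np.sin(.2)]);N=np.array([-np.sin(.2),0,np.cos(.2)])
def crop(c,x0,y0,x1,y1,s,name):
    cv2.imwrite("pics/"+name,cv2.resize(c["img"][y0:y1,x0:x1,::-1],None,fx=s,fy=s,interpolation=cv2.INTER_CUBIC))
E
python3 - <<'E'
from h import *
c=cam("side"); crop(c,210,145,320,225,7,"sc.png")
c=cam("wrist"); print(c["fx"],c["cx"],c["cy"],c["k1"],np.round(c["mount"],3).tolist())
E
```

```text
282.22879202339766 254.61270324806935 190.83684075818425 -0.04145730152439264 [[0.001, 0.947, 0.321, 82.329], [1.0, -0.001, 0.001, -0.007], [0.001, 0.321, -0.947, -143.04], [0.0, 0.0, 0.0, 1.0]]
```

View pics/sc.png

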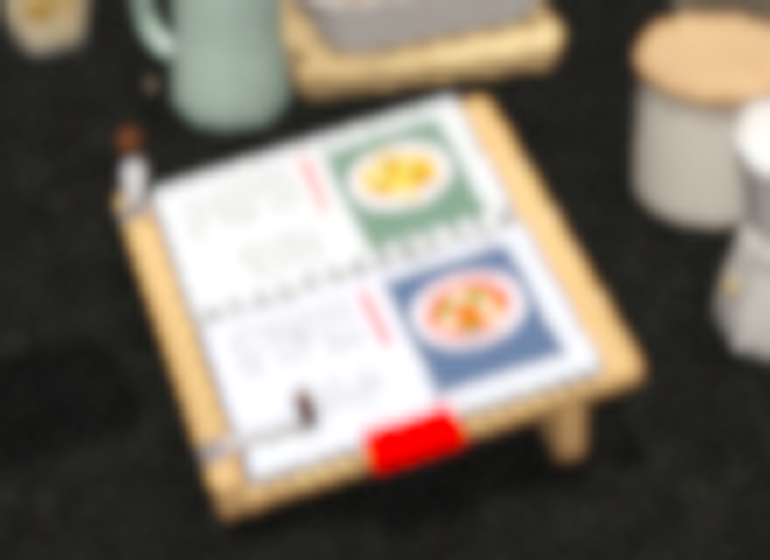

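The crop shows the card's right corners at about (250,478) and (600,372), the left page corners at (155,190) and (455,95), the spine ends at (205,315) and (515,220), and the tab's outer edge from (378,475) to (468,440). The right knob is at (303,408) and the left knob at (128,138).

```bash
python3 - <<'E'
from h import *
c=cam("side")
L=np.array([[-105,-153,1.5],[105,-153,1.5],[-105,153,0],[105,153,0],[-105,0,0],[105,0,0]])
px=(np.array([[250,478],[600,372],[155,190],[455,95],[205,315],[515,220]])+.5)/7-.5+[210,145]
def W(p,L): return p[:3]+R.from_euler('z',p[3]).apply(L[:,:1]*U+L[:,1:2]*[0,1,0]+L[:,2:]*N)
r=least_squares(lambda p:(proj(c,W(p,L))-px).ravel(),[600,0,80,0])
print(r.x,r.fun.reshape(-1,2).round(1).tolist())
E
```

```text
[5.91228210e+02 8.01026100e+01 7.41779728e+01 5.06471487e-02] [[-0.1, -0.5], [-0.1, -1.1], [0.1, 0.0], [0.1, 0.5], [-0.9, 1.0], [1.0, 0.3]]
```

```bash
cat >> h.py <<'E'
def row(pos,rotm,s=None):
    s=s or readout.observe(); r0=rot(s["tcp_rot"])
    return np.r_[r0.inv().apply(np.array(pos)-s["tool_pos"]),(r0.inv()*rotm).as_rotvec()]
def tool(z,x):  # rotation with tool z along z and x near x
    z=np.array(z)/np.linalg.norm(z); y=np.cross(z,x); y/=np.linalg.norm(y); return R.from_matrix(np.c_[np.cross(y,z),y,z])
E
python3 - <<'E'
from h import *
print(row([634,80,300],tool([0,0,-1],[1,.05,0])).round(3))
c=cam("side")
def unp(uv,z):
    from scipy.optimize import fsolve
    return fsolve(lambda p:proj(c,[[p[0],p[1],z]])[0]-uv,[500,0]).round()
for n,uv,z in [("tea",(367,430),36),("blue",(416,421),14),("gold",(450,440),16),("mugtop",(362,207),128),("honeytop",(323,202),98)]: print(n,unp((np.array(uv)+.5)/1.5-.5,z))
E
```

```text
[ 6.12073e+02 -4.66258e+02 -6.87280e+01 -1.00000e-03  0.00000e+00
  3.67000e-01]
tea [ 439. -424.]
blue [ 553. -401.]
gold [ 612. -466.]
mugtop [554. 412.]
honeytop [433. 532.]
```

{"method": "send_rows", "body": {
  "deltas": [
    [[612,-466,-69,0,0,0.367],[612,-466,-69,0,0,0.367],[612,-466,-69,0,0,0.367],[612,-466,-69,0,0,0.367],[612,-466,-69,0,0,0.367],[612,-466,-69,0,0,0.367],[612,-466,-69,0,0,0.367],[612,-466,-69,0,0,0.367],[612,-466,-69,0,0,0.367],[612,-466,-69,0,0,0.367],[612,-466,-69,0,0,0.367],[612,-466,-69,0,0,0.367],[612,-466,-69,0,0,0.367],[612,-466,-69,0,0,0.367],[612,-466,-69,0,0,0.367],[612,-466,-69,0,0,0.367],[612,-466,-69,0,0,0.367],[612,-466,-69,0,0,0.367],[612,-466,-69,0,0,0.367],[612,-466,-69,0,0,0.367]]
  ],
  "fingers": 1,
  "newtons": 20
}}

```text
clock: 1.97
tool_pos: [635.4, 83.6, 300.5]
tcp_rot: [-0.001, 1.0, 0.027, 0.001]
ft_force: [0.8, 0.4, -0.6]
finger_gap: 0.004
grip_force: 0.0
```

```bash
python3 - <<'E'
from h import *
s=readout.observe(); c=cam("wrist"); print(s["qpos"].round(4).tolist(), s["tool_pos"], s["tcp_rot"]); crop(c,0,0,512,384,1.56,"w1.png")
import pickle; pickle.dump(c,open("w1.pkl","wb")); pickle.dump(cam("side"),open("s1.pkl","wb")); pickle.dump(cam("scene"),open("c1.pkl","wb"))
E
```

```text
[-0.0463, 0.1757, 1.5121, 0.0011, 1.4528, 1.4696] [635.36825702  83.55690036 300.489727  ] [-5.07336033e-04  9.99624705e-01  2.73841725e-02  5.46134849e-04]
```

View pics/w1.png

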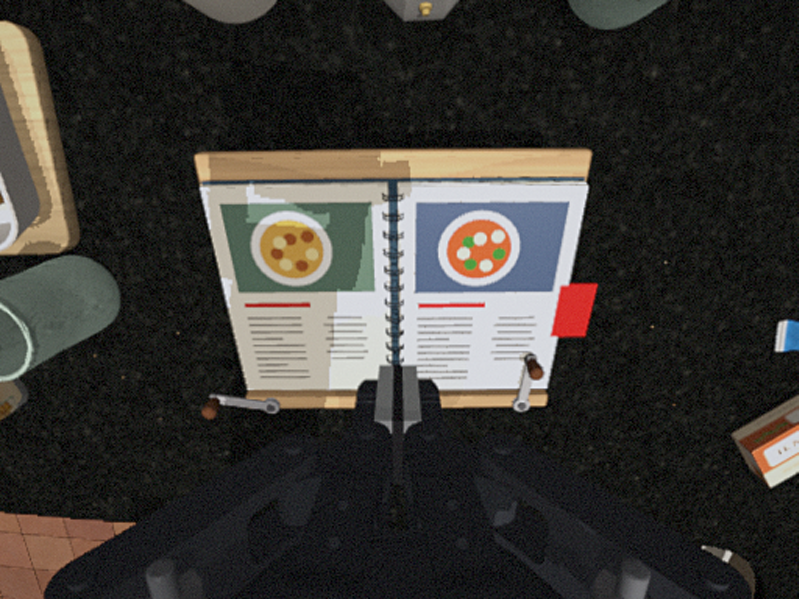

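The wrist view is clear. Book corners are at (203,184), (588,183), (246,390) and (549,389); the tab's outer edge runs from (597,284) to (586,337). The right knob's top is at (535,373) and the left knob's top at (209,408).

```bash
cat >> h.py <<'E'
def W(p,L):
    L=np.atleast_2d(L); return np.array(p[:3])+R.from_euler('z',p[3]).apply(L[:,:1]*U+L[:,1:2]*[0,1,0]+L[:,2:]*N)
def knob(th,side,n=19.,r=56.): return [-120+r*np.sin(th), side*(128+r*np.cos(th)), n]
E
python3 - <<'E'
from h import *; import pickle
c=pickle.load(open("w1.pkl","rb")); s=pickle.load(open("s1.pkl","rb"))
px=lambda a:(np.array(a)+.5)/1.56-.5
A=np.array([[-105,-153,1.5],[105,-153,1.5],[-105,153,0],[105,153,0]]); pa=px([[549,389],[588,183],[246,390],[203,184]])
pt=px([[597,284],[586,337]]); pk=px([[535,373],[209,408]])
ps=(np.array([[250,478],[600,372],[155,190],[455,95]])+.5)/7-.5+[210,145]
def f(p):
    T=[[p[4]+28,-179,1.5],[p[4]-28,-179,1.5]]
    K=[knob(p[5],-1,29),knob(p[6],1,29)]
    return np.r_[(proj(c,W(p,np.vstack([A,T,K])))-np.vstack([pa,pt,pk])).ravel(),.7*(proj(s,W(p,A))-ps).ravel()]
r=least_squares(f,[591,80,74,.05,-20,1.5,.1],x_scale=[10,10,10,.1,10,.1,.1],loss="soft_l1")
print(r.x.round(3),f(r.x).reshape(-1,2).round(1).tolist())
np.save("p.npy",r.x)
E
```

```text
[ 5.90385e+02  8.31290e+01  6.95950e+01  6.10000e-02 -1.34150e+01
  1.58200e+00  2.75000e-01] [[-1.5, -0.7], [1.4, -0.1], [0.8, -1.2], [-1.6, 0.4], [0.7, 0.3], [-0.6, -0.3], [0.0, 0.9], [0.2, 0.0], [0.0, 0.0], [-0.2, -0.6], [-0.3, 0.5], [-0.5, 0.7]]
```

```bash
cat >> h.py <<'E'
p=np.load("p.npy")
ax=R.from_euler('z',p[3]).apply(np.array([U,[0,1,0],N]))
def brd(x): return ax@(np.array(x)-p[:3])   # world -> (u,y,n)
E
python3 - <<'E'
from h import *
print(row(W(p,[-66,-103,50])[0],tool(-ax[2],ax[0])).round(3), W(p,[-66,-103,50])[0])
for th in np.r_[1.5:0.12:15j]:
    K=np.array(knob(th,-1)[:2]); t=np.array([-np.cos(th),-np.sin(th)])
    F=K-t*(7+abs(t[0])*11+abs(t[1])*8); d=F-[-66,-103]; print(round(th,2),[round(d[0]),round(-d[1]),37])
E
```

```text
[-1.16492e+02  9.77260e+01  1.94552e+02  1.00000e-03  2.01000e-01
 -1.10000e-02] [522.21480927 -24.24705998 105.48598974]
1.5 [3, 13, 37]
1.4 [4, 18, 37]
1.3 [5, 23, 37]
1.2 [5, 28, 37]
1.11 [5, 33, 37]
1.01 [4, 38, 37]
0.91 [3, 44, 37]
0.81 [1, 49, 37]
0.71 [-2, 54, 37]
0.61 [-5, 59, 37]
0.51 [-9, 64, 37]
0.42 [-13, 68, 37]
0.32 [-18, 72, 37]
0.22 [-23, 75, 37]
0.12 [-29, 78, 37]
```

{"method": "send_rows", "body": {
  "deltas": [
    [[-116,98,100,0,0.2,-0.011],[-116,98,100,0,0.2,-0.011],[-116,98,100,0,0.2,-0.011],[-116,98,100,0,0.2,-0.011],[-116,98,100,0,0.2,-0.011],[-116,98,194,0,0.2,-0.011],[-116,98,194,0,0.2,-0.011],[-116,98,194,0,0.2,-0.011],[-116,98,194,0,0.2,-0.011],[-116,98,194,0,0.2,-0.011]]
  ]
}}

```text
clock: 2.95
tool_pos: [523.4, -24.8, 107.2]
tcp_rot: [-0.002, 0.995, 0.03, 0.1]
ft_force: [0.0, 0.0, 0.9]
finger_gap: 0.003
grip_force: 0.0
```

```bash
python3 - <<'E'
from h import *
s=readout.observe(); print(s["clock"],brd(s["tool_pos"]).round(1),row(W(p,[-66,-103,50])[0],tool(-ax[2],ax[0])).round(3),s["qpos"].round(3),s["ft_force"])
c=cam("wrist"); crop(c,150,130,512,384,2.2,"w2.png")
E
```

```text
2.95 [ -64.5 -103.6   51.4] [-1.500e+00 -6.300e-01  1.426e+00  2.000e-03 -0.000e+00 -1.000e-03] [-0.298 -0.007  2.091  0.09   0.871  1.161] [0.01777702 0.00432739 0.85133322]
```

View pics/w2.png

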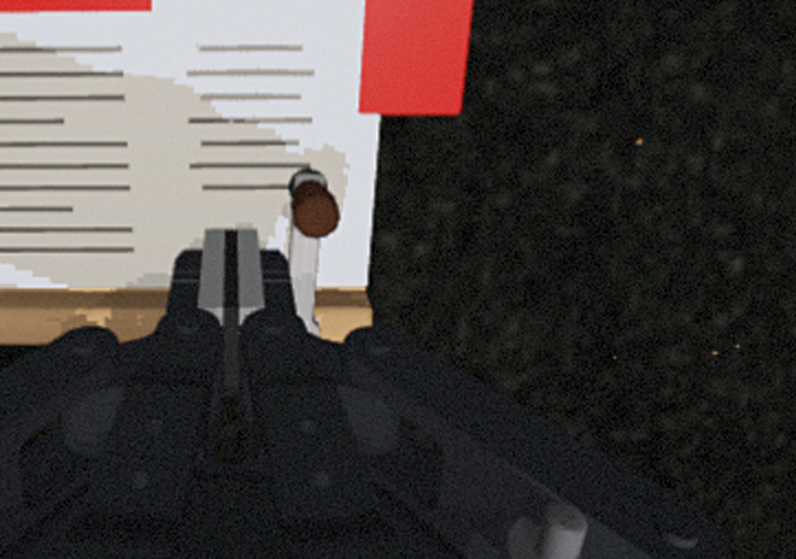

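The fingertips (232,235) stand left of and just nearer than the right knob (318,208), as computed. Next I descend and sweep the arc.

{"method": "send_rows", "body": {
  "deltas": [
    [[-1,0,20,0,0,0],[-1,0,38,0,0,0],[0,6,38,0,0,0],[2,12,38,0,0,0],[3,18,38,0,0,0],[3,23,38,0,0,0],[3,28,38,0,0,0],[3,33,38,0,0,0],[2,38,38,0,0,0],[1,43,38,0,0,0],[-1,49,38,0,0,0],[-4,54,38,0,0,0],[-7,59,38,0,0,0],[-11,63,38,0,0,0],[-15,68,38,0,0,0],[-20,71,38,0,0,0],[-25,74,38,0,0,0],[-30,77,38,0,0,0],[-30,77,38,0,0,0],[-30,77,38,0,0,0]]
  ]
}}

```text
clock: 4.67
tool_pos: [505.6, -102.6, 63.1]
tcp_rot: [-0.002, 0.995, 0.03, 0.1]
ft_force: [-0.5, 0.1, 0.0]
finger_gap: 0.004
grip_force: 0.0
```

```bash
python3 - <<'E'
from h import *
s=readout.observe(); print(s["clock"],brd(s["tool_pos"]).round(1),s["qpos"].round(3),s["ft_force"])
E
```

```text
4.6667 [ -95.4 -180.2   12.7] [-0.471  0.061  2.121  0.14   0.792  0.949] [-0.50391406  0.05014331  0.00313117]
```

{"method": "send_rows", "body": {
  "deltas": [
    [[3,0,0,0,0,0],[3,0,-40,0,0,0],[3,0,-80,0,0,0],[3,0,-120,0,0,0],[3,0,-120,0,0,0]]
  ]
}}

```text
clock: 5.08
tool_pos: [489.1, -105.5, 190.5]
tcp_rot: [0.001, 0.994, 0.031, 0.106]
ft_force: [0.9, -0.6, 0.7]
finger_gap: 0.0
grip_force: 0.0
```

```bash
python3 - <<'E'
from h import *
s=readout.observe(); print(s["clock"],brd(s["tool_pos"]).round(1),s["qpos"].round(3),s["ft_force"])
c=cam("wrist"); crop(c,0,0,512,384,1.56,"w3.png")
for th in (0,.1,.2,.4): print(th,proj(c,W(p,knob(th,-1,29)))*1.56)
E
```

```text
5.0833 [ -86.4 -182.1  140.9] [-0.494 -0.2    2.099  0.119  1.059  0.966] [ 0.94910217 -0.59239279  0.72457994]
0 [[398.66868443 344.43303548]]
0.1 [[398.24993825 336.28704585]]
0.2 [[396.93594285 328.11957003]]
0.4 [[391.61857403 312.06116354]]
```

View pics/w3.png

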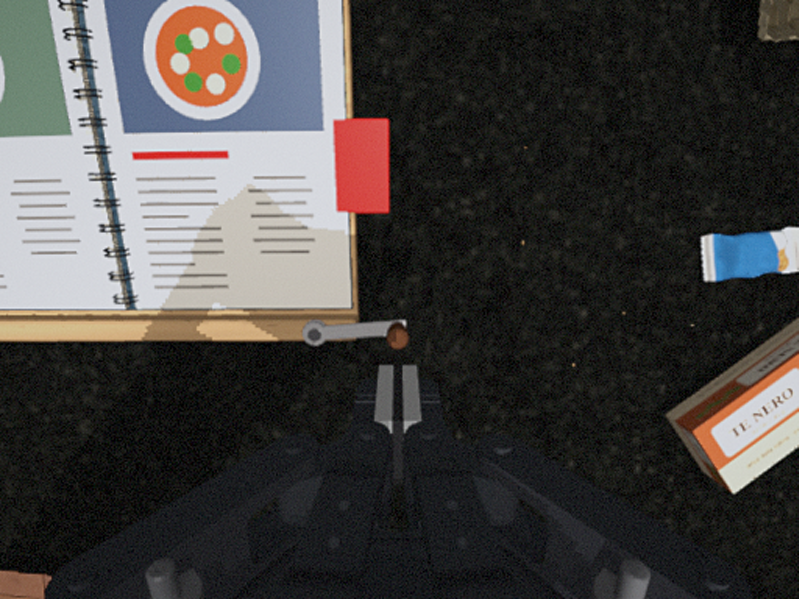

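The right keeper lies along the lip: knob top at (398,337), which matches about 0.1 rad. The card is still flat. Next I fit a kinematic model from the logged poses to check the tilted tool poses.

```bash
cat > kin.py <<'E'
from h import *
D=[([-1.32805,.2458,1.55904,0,1.33869,-.17409],[263.03,-593.78,230.17],[-.001,.97836,.20691,0]),
([-.0463,.1757,1.5121,.0011,1.4528,1.4696],[635.37,83.56,300.49],[-.0005,.99962,.02738,.00055]),
([-.298,-.007,2.091,.09,.871,1.161],[523.4,-24.8,107.2],[-.002,.995,.03,.1]),
([-.471,.061,2.121,.14,.792,.949],[505.6,-102.6,63.1],[-.002,.995,.03,.1]),
([-.494,-.2,2.099,.119,1.059,.966],[489.1,-105.5,190.5],[.001,.994,.031,.106])]
E_=R.from_euler
def fk(q,g,s4=1):
    h,d,L1,L2,Lt,a=g
    B=E_('z',q[0]); F=B*E_('y',q[1]+q[2]); Rt=F*E_('z',s4*q[3])*E_('y',q[4])*E_('z',q[5]+np.pi/2)
    return B.apply([0,d,h])+(B*E_('y',q[1])).apply([0,0,L1])+F.apply([a,0,L2])+Rt.apply([0,0,Lt]),Rt
def fit():
    best=None
    for s4 in (1,-1):
        oe=max((fk(q,np.zeros(6),s4)[1].inv()*rot(t)).magnitude() for q,_,t in D)
        f=lambda g:np.concatenate([fk(q,g,s4)[0]-np.array(x) for q,x,_ in D])
        r=least_squares(f,[200,100,400,400,300,0])
        print(s4,round(oe,3),r.x.round(1),np.abs(r.fun).max().round(1))
        if best is None or oe<best[0]: best=(oe,s4,r.x)
    return best[1:]
LO=np.array([-3.13,-1.02,.13,-.95,.21,-2.74]);HI=np.array([3.13,2.26,2.54,4.09,2.88,2.74])
def ik(pos,rm,g,s4,q0):
    def f(q):
        x,r=fk(q,g,s4); return np.r_[(x-pos)/100,(r.inv()*rm).as_rotvec()*2]
    r=least_squares(f,np.clip(q0,LO+.02,HI-.02),bounds=(LO,HI)); return r.x,np.abs(r.fun).max()
E
python3 - <<'E'
from kin import *
s4,g=fit()[0:2]
s=readout.observe(); print(fk(s["qpos"],g,s4)[0],s["tool_pos"])
for phi in (30,40,50,60):
  f=np.radians(phi)
  e=ax[1]*np.cos(f)-ax[2]*np.sin(f)
  for nm,xx in (("u",ax[0]),("-u",-ax[0])):
   for q0 in (s["qpos"],np.r_[s["qpos"][:3],1.5,1.5,0]):
    out=[]
    for L in ([-13,-167,-25],[-13,-100,110],[-13,20,170]):
        q,er=ik(W(p,L)[0],tool(e,xx),g,s4,q0); out.append((q.round(2).tolist(),round(er,3)))
    print(phi,nm,out)
E
```

```text
1 0.002 [274.6 112.5 420.5 568.7 255.8  66.3] 0.3
-1 0.28 [-32.4 123.1 317.8 571.4 -62.8 -36.4] 14.8
[ 487.95884591 -104.75984529  187.12477265] [ 487.92285349 -104.86501067  187.04684112]
30 u [([-0.66, 0.69, 1.61, 0.8, 1.61, 0.43], np.float64(0.0)), ([-0.6, 0.37, 1.78, 0.85, 1.68, 0.57], np.float64(0.0)), ([-0.43, 0.16, 1.91, 0.94, 1.62, 0.72], np.float64(0.0))]
30 u [([-0.66, 0.69, 1.61, 0.8, 1.61, 0.43], np.float64(0.0)), ([-0.6, 0.37, 1.78, 0.85, 1.68, 0.57], np.float64(0.0)), ([-0.43, 0.16, 1.91, 0.94, 1.62, 0.72], np.float64(0.0))]
30 -u [([-0.66, 0.69, 1.61, 0.8, 1.61, -2.71], np.float64(0.0)), ([-0.6, 0.37, 1.78, 0.85, 1.68, -2.57], np.float64(0.0)), ([-0.43, 0.16, 1.91, 0.94, 1.62, -2.42], np.float64(0.0))]
30 -u [([-0.66, 0.69, 1.61, 0.8, 1.61, -2.71], np.float64(0.0)), ([-0.6, 0.37, 1.78, 0.85, 1.68, -2.57], np.float64(0.0)), ([-0.43, 0.16, 1.91, 0.94, 1.62, -2.42], np.float64(0.0))]
40 u [([-0.63, 0.6, 1.68, 0.74, 1.46, 0.46], np.float64(0.0)), ([-0.57, 0.27, 1.82, 0.76, 1.56, 0.62], np.float64(0.0)), ([-0.4, 0.07, 1.93, 0.84, 1.51, 0.8], np.float64(0.0))]
40 u [([-0.63,
[... 1264 characters left out ...]
1.8, 0.59, 1.16, 0.59], np.float64(0.0)), ([-0.48, 0.11, 1.89, 0.56, 1.31, 0.77], np.float64(0.0)), ([-0.28, -0.06, 1.95, 0.58, 1.3, 1.0], np.float64(0.0))]
60 u [([-0.56, 0.43, 1.8, 0.59, 1.16, 0.59], np.float64(0.0)), ([-0.48, 0.11, 1.89, 0.56, 1.31, 0.77], np.float64(0.0)), ([-0.28, -0.06, 1.95, 0.58, 1.3, 1.0], np.float64(0.0))]
60 -u [([-0.56, 0.43, 1.8, 0.59, 1.16, -2.55], np.float64(0.0)), ([-0.48, 0.11, 1.89, 0.56, 1.31, -2.37], np.float64(0.0)), ([-0.28, -0.06, 1.95, 0.58, 1.3, -2.14], np.float64(0.0))]
60 -u [([-0.56, 0.43, 1.8, 0.59, 1.16, -2.55], np.float64(0.0)), ([-0.48, 0.11, 1.89, 0.56, 1.31, -2.37], np.float64(0.0)), ([-0.28, -0.06, 1.95, 0.58, 1.3, -2.14], np.float64(0.0))]
```

```bash
python3 - <<'E'
from kin import *
s=readout.observe(); f=np.radians(40); e=ax[1]*np.cos(f)-ax[2]*np.sin(f); T=tool(e,ax[0])
print(s["clock"],row(W(p,[-13,-240,70])[0],T).round(3), row(W(p,[-13,-220,20])[0],T).round(3))
E
```

```text
5.1333 [ 7.4495e+01  5.8251e+01  6.8794e+01  8.7900e-01 -8.0000e-03  5.0000e-03] [ 7.40600e+01  3.79130e+01  1.18656e+02  8.79000e-01 -8.00000e-03
  5.00000e-03]
```

{"method": "send_rows", "body": {
  "deltas": [
    [[74,58,0,0.879,-0.008,0.005],[74,58,20,0.879,-0.008,0.005],[74,58,40,0.879,-0.008,0.005],[74,58,69,0.879,-0.008,0.005],[74,58,69,0.879,-0.008,0.005],[74,58,69,0.879,-0.008,0.005],[74,58,69,0.879,-0.008,0.005],[74,58,69,0.879,-0.008,0.005],[74,58,69,0.879,-0.008,0.005],[74,58,69,0.879,-0.008,0.005],[74,38,119,0.879,-0.008,0.005],[74,38,119,0.879,-0.008,0.005],[74,38,119,0.879,-0.008,0.005],[74,38,119,0.879,-0.008,0.005]]
  ]
}}

```text
clock: 6.3
tool_pos: [583.1, -134.6, 80.0]
tcp_rot: [-0.426, 0.899, 0.068, 0.073]
ft_force: [-0.1, -1.0, -0.7]
finger_gap: 0.001
grip_force: 0.0
```

```bash
cat > card.py <<'E'
from kin import *
s=readout.observe(); f=np.radians(40); e=ax[1]*np.cos(f)-ax[2]*np.sin(f); T=tool(e,ax[0])
b=brd(s["tool_pos"]); print(s["clock"],b.round(1),row(s["tool_pos"],T).round(3),s["ft_force"].round(1))
def pt(y,n): return row(W(p,[-13,y,n])[0],T).round().astype(int)[:3].tolist()
print(pt(-172,-22))
for th in np.r_[0:1.95:24j]:
    r=167-12*min(th/1.57,1); Q=np.array([-r*np.cos(th)-1.8*np.sin(th), r*np.sin(th)-1.8*np.cos(th)]); print(round(th,2),pt(*(Q-[5.1,6.1])))
E
python3 card.py; python3 - <<'E'
from h import *
c=cam("side"); cv2.imwrite("pics/s4.png",cv2.resize(c["img"][120:270,180:330,::-1],None,fx=4,fy=4,interpolation=cv2.INTER_CUBIC))
E
```

```text
6.3 [ -18.1 -216.9   14.3] [ 0.     0.     0.    -0.006  0.006 -0.007] [-0.1 -1.  -0.7]
[5, -1, 58]
0.0 [5, -12, 49]
0.08 [5, -23, 40]
0.17 [5, -35, 33]
0.25 [5, -48, 27]
0.34 [5, -61, 22]
0.42 [5, -74, 19]
0.51 [5, -88, 16]
0.59 [4, -102, 14]
0.68 [4, -115, 14]
0.76 [4, -129, 15]
0.85 [4, -143, 17]
0.93 [4, -156, 20]
1.02 [4, -169, 25]
1.1 [4, -181, 30]
1.19 [4, -193, 36]
1.27 [4, -204, 43]
1.36 [4, -215, 52]
1.44 [4, -224, 61]
1.53 [4, -233, 70]
1.61 [4, -242, 80]
1.7 [4, -249, 91]
1.78 [4, -256, 102]
1.87 [4, -262, 114]
1.95 [4, -266, 127]
```

View pics/s4.png

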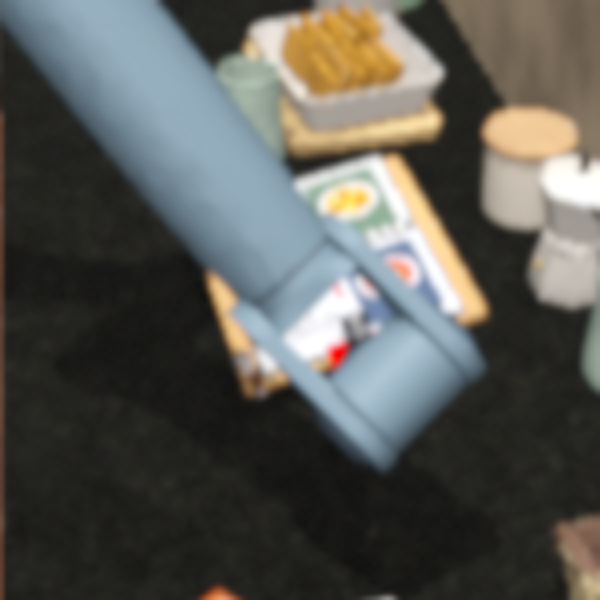

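The finger is now to the right of and below the tab, behind the wrist in this picture, and nothing is touched. Next I slide under the tab and begin lifting.

{"method": "send_rows", "body": {
  "deltas": [
    [[5,-1,15,0,0,0],[5,-1,30,0,0,0],[5,-1,45,0,0,0],[5,-1,57,0,0,0],[5,-1,57,0,0,0],[5,-6,53,0,0,0],[5,-12,49,0,0,0],[5,-18,44,0,0,0],[5,-23,40,0,0,0],[5,-29,36,0,0,0],[5,-35,33,0,0,0],[5,-41,30,0,0,0],[5,-48,27,0,0,0],[5,-61,22,0,0,0],[5,-74,19,0,0,0]]
  ]
}}

```text
clock: 7.6
tool_pos: [575.8, -74.1, 125.2]
tcp_rot: [-0.426, 0.899, 0.067, 0.073]
ft_force: [1.1, -0.0, 0.2]
finger_gap: 0.001
grip_force: 0.4
```

```bash
python3 card.py; python3 - <<'E'
from h import *
c=cam("wrist"); crop(c,0,0,512,384,1.56,"w5.png")
E
```

```text
7.6 [ -12.6 -156.    59.3] [ 0.     0.     0.    -0.005  0.005 -0.008] [ 1.1 -0.   0.2]
[0, 73, 40]
0.0 [0, 62, 31]
0.08 [0, 50, 22]
0.17 [0, 38, 15]
0.25 [0, 26, 9]
0.34 [0, 13, 4]
0.42 [0, -1, 1]
0.51 [-1, -14, -2]
0.59 [-1, -28, -4]
0.68 [-1, -42, -4]
0.76 [-1, -56, -3]
0.85 [-1, -69, -1]
0.93 [-1, -82, 2]
1.02 [-1, -95, 6]
1.1 [-1, -108, 12]
1.19 [-1, -119, 18]
1.27 [-1, -131, 25]
1.36 [-1, -141, 33]
1.44 [-1, -151, 42]
1.53 [-1, -160, 52]
1.61 [-1, -168, 62]
1.7 [-2, -176, 73]
1.78 [-2, -182, 84]
1.87 [-1, -188, 96]
1.95 [-1, -193, 108]
```

View pics/w5.png

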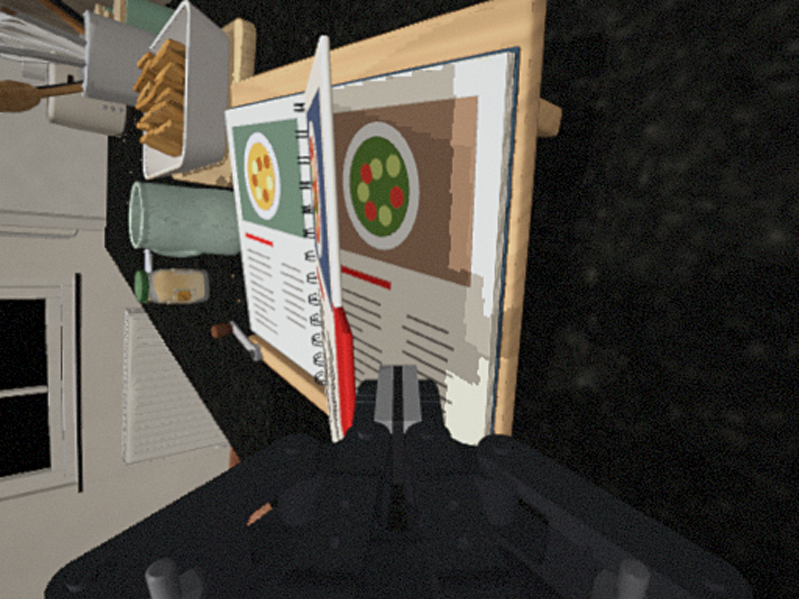

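The card is off the right-hand pages. Its tab, at (345,380), rests against the fingers as intended. I continue along the arc.

{"method": "send_rows", "body": {
  "deltas": [
    [[-1,-14,-2,0,0,0],[-1,-28,-4,0,0,0],[-1,-42,-4,0,0,0],[-1,-56,-3,0,0,0],[-1,-69,-1,0,0,0],[-1,-82,2,0,0,0],[-1,-95,6,0,0,0],[-1,-108,12,0,0,0],[-1,-119,18,0,0,0],[-1,-131,25,0,0,0],[-1,-141,33,0,0,0],[-1,-151,42,0,0,0],[-1,-160,52,0,0,0],[-1,-168,62,0,0,0],[-2,-176,73,0,0,0],[-2,-182,84,0,0,0],[-2,-188,96,0,0,0],[-2,-193,108,0,0,0],[-2,-193,108,0,0,0],[-2,-193,108,0,0,0]]
  ]
}}

```text
clock: 9.32
tool_pos: [546.3, 131.6, 201.6]
tcp_rot: [-0.426, 0.899, 0.068, 0.073]
ft_force: [0.4, 0.0, -0.0]
finger_gap: 0.007
grip_force: 0.0
```

{"method": "send_rows", "body": {
  "deltas": [
    [[0,-20,-20,0,0,0],[0,-40,-40,0,0,0],[0,-60,-60,0,0,0],[0,-60,-60,0,0,0],[0,-60,-60,0,0,0],[0,-60,-60,0,0,0],[0,-60,-60,0,0,0],[0,-60,-60,0,0,0],[0,-60,-60,0,0,0],[0,-60,-60,0,0,0]]
  ]
}}

```text
clock: 10.15
tool_pos: [531.0, 122.1, 284.4]
tcp_rot: [-0.426, 0.899, 0.067, 0.073]
ft_force: [-0.5, 0.3, 0.4]
finger_gap: -0.004
grip_force: 0.0
```

```bash
python3 card.py | head -1; python3 - <<'E'
from h import *
c=cam("wrist"); crop(c,0,0,512,384,1.56,"w6.png")
E
```

```text
10.15 [-13.1  42.5 221.8] [ 0.     0.     0.    -0.006  0.006 -0.009] [-0.5  0.3  0.4]
```

View pics/w6.png

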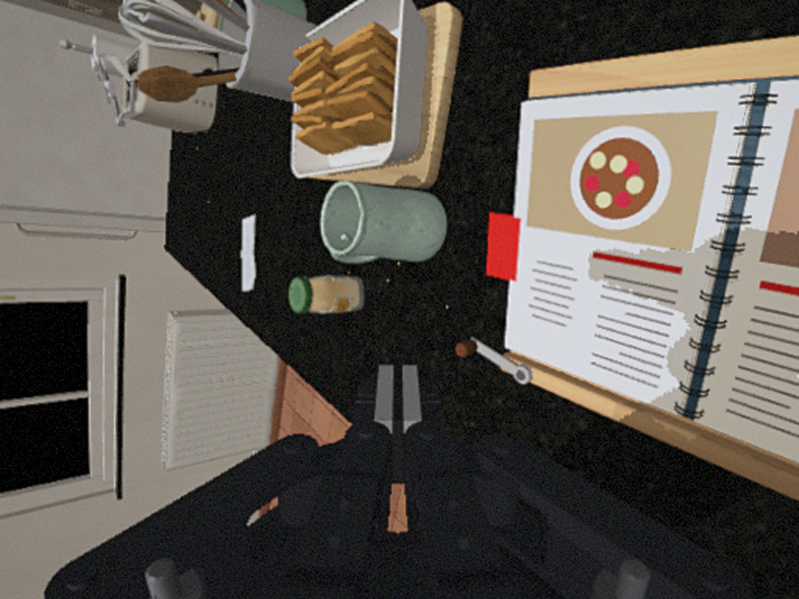

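The card lies flat on the left pages, with its tab at (503,246) pointing left. The left keeper is still parked, knob top at (464,348). I re-fit the stand pose from this view.

```bash
cat > left.py <<'E'
from kin import *
c=cam("wrist"); s=readout.observe()
px=lambda a:(np.array(a)+.5)/1.56-.5
P=px([[523,101],[506,349],[491,213],[487,276],[464,348]])
f=lambda v:(proj(c,W([v[0],v[1],p[2],v[2]],[[105,153,1.5],[-105,153,1.5],[p[4]+28,179,1.5],[p[4]-28,179,1.5],knob(v[3],1,29)]))-P).ravel()
r=least_squares(f,[p[0],p[1],p[3],.27],x_scale=[10,10,.1,.1]); print("fit",r.x.round(3),"old",p.round(3),r.fun.round(1)); th0=r.x[3]
s4,g=fit(); T=tool(-ax[2],ax[0])
for th in (th0,.8,1.45):
    K=np.array(knob(th,1)[:2]); t=np.array([np.cos(th),-np.sin(th)]); F=K-t*(17+abs(t[0])*11+abs(t[1])*8)
    print(ik(W(p,[*F,13])[0],T,g,s4,s["qpos"]))
print("pre",row(W(p,[-135,190,90])[0],T).round(3),row(W(p,[-135,190,200])[0],T).round(3))
E
python3 left.py
```

```text
fit [5.91168e+02 8.38550e+01 7.50000e-02 2.45000e-01] old [ 5.90385e+02  8.31290e+01  6.95950e+01  6.10000e-02 -1.34150e+01
  1.58200e+00  2.75000e-01] [-0.1  0.   0.5 -0.7  0.   0.9  0.6 -0.1 -0.8 -0.2]
1 0.002 [274.6 112.5 420.5 568.7 255.8  66.3] 0.3
-1 0.28 [-32.4 123.1 317.8 571.4 -62.8 -36.4] 14.8
(array([ 0.34497137,  0.08728593,  2.11023631, -0.08136469,  0.75351902,
        1.90852893]), np.float64(1.9184653865522706e-15))
(array([ 0.32448365,  0.1385773 ,  2.0373203 , -0.07403269,  0.77378097,
        1.88199307]), np.float64(3.9790393202565614e-15))
(array([ 0.25465727,  0.16410302,  1.99273945, -0.05382212,  0.78910685,
        1.79835307]), np.float64(2.9842794901924207e-15))
pre [-1.21045e+02  8.50800e+00  1.98500e+02 -8.78000e-01  9.00000e-03
 -6.00000e-03] [-1.22118e+02 -7.61420e+01  1.28263e+02 -8.78000e-01  9.00000e-03
 -6.00000e-03]
```

The stand has not moved.

{"method": "send_rows", "body": {
  "deltas": [
    [[-122,-76,128,-0.878,0.009,-0.006],[-122,-76,128,-0.878,0.009,-0.006],[-122,-76,128,-0.878,0.009,-0.006],[-122,-76,128,-0.878,0.009,-0.006],[-122,-76,128,-0.878,0.009,-0.006],[-122,-76,128,-0.878,0.009,-0.006],[-122,-76,128,-0.878,0.009,-0.006],[-122,-76,128,-0.878,0.009,-0.006],[-122,-76,128,-0.878,0.009,-0.006],[-121,8,198,-0.878,0.009,-0.006],[-121,8,198,-0.878,0.009,-0.006],[-121,8,198,-0.878,0.009,-0.006],[-121,8,198,-0.878,0.009,-0.006],[-121,8,198,-0.878,0.009,-0.006],[-121,8,198,-0.878,0.009,-0.006]]
  ]
}}

```text
clock: 11.5
tool_pos: [430.3, 262.9, 133.7]
tcp_rot: [-0.004, 0.994, 0.03, 0.101]
ft_force: [0.5, 0.4, 0.5]
finger_gap: -0.001
grip_force: 0.0
```

```bash
python3 - <<'E'
from h import *
s=readout.observe(); b=brd(s["tool_pos"]); print(s["clock"],b.round(1),row(s["tool_pos"],tool(-ax[2],ax[0])).round(3),s["ft_force"].round(1))
pt=lambda F,n:row(W(p,[*F,n])[0],tool(-ax[2],ax[0])).round().astype(int)[:3].tolist()
print(pt([-136,190],13))
for th in np.r_[.15:1.45:15j]:
    K=np.array(knob(th,1)[:2]); t=np.array([np.cos(th),-np.sin(th)]); F=K-t*(7+abs(t[0])*11+abs(t[1])*8); print(round(th,2),pt(F,13))
E
```

```text
11.5 [-133.1  189.3   92.4] [ 0.     0.     0.    -0.001 -0.003 -0.002] [0.5 0.4 0.5]
[-3, -1, 79]
0.15 [2, 3, 79]
0.24 [7, 2, 79]
0.34 [12, 2, 79]
0.43 [18, 2, 79]
0.52 [23, 3, 80]
0.61 [28, 4, 80]
0.71 [34, 5, 80]
0.8 [39, 8, 80]
0.89 [44, 10, 80]
0.99 [49, 14, 80]
1.08 [53, 18, 80]
1.17 [57, 22, 80]
1.26 [61, 27, 80]
1.36 [64, 33, 80]
1.45 [67, 38, 80]
```

{"method": "send_rows", "body": {
  "deltas": [
    [[-4,3,40,0,0,0],[-4,3,79,0,0,0],[-4,3,79,0,0,0],[2,4,79,0,0,0],[7,4,79,0,0,0],[12,4,79,0,0,0],[18,4,79,0,0,0],[23,4,79,0,0,0],[28,5,79,0,0,0],[34,6,79,0,0,0],[39,8,79,0,0,0],[44,11,79,0,0,0],[49,14,79,0,0,0],[53,18,79,0,0,0],[57,23,79,0,0,0],[61,28,79,0,0,0],[64,34,79,0,0,0],[67,40,79,0,0,0],[67,42,79,0,0,0],[67,42,79,0,0,0]]
  ]
}}

```text
clock: 13.17
tool_pos: [513.4, 225.8, 68.3]
tcp_rot: [-0.003, 0.994, 0.03, 0.101]
ft_force: [0.1, -0.2, -0.0]
finger_gap: -0.0
grip_force: 0.0
```

{"method": "send_rows", "body": {
  "deltas": [
    [[-2,-4,0,0,0,0],[-2,-6,-40,0,0,0],[-2,-6,-80,0,0,0],[-2,-6,-120,0,0,0],[-2,-6,-150,0,0,0],[-2,-6,-150,0,0,0],[-2,-6,-150,0,0,0]]
  ]
}}

```text
clock: 13.75
tool_pos: [481.3, 231.3, 217.0]
tcp_rot: [-0.004, 0.994, 0.031, 0.103]
ft_force: [-0.3, 0.9, -1.3]
finger_gap: -0.003
grip_force: 0.0
```

```bash
python3 - <<'E'
from h import *
s=readout.observe(); print(s["clock"],brd(s["tool_pos"]).round(1),s["ft_force"].round(1))
c=cam("wrist"); crop(c,0,0,512,384,1.56,"w7.png")
for th in (.8,1.1,1.3,1.5): print(th,(proj(c,W(p,knob(th,1,29)))*1.56).round())
E
```

```text
13.75 [-68.5 154.5 164.3] [-0.3  0.9 -1.3]
0.8 [[379. 298.]]
1.1 [[399. 284.]]
1.3 [[415. 278.]]
1.5 [[432. 275.]]
```

View pics/w7.png

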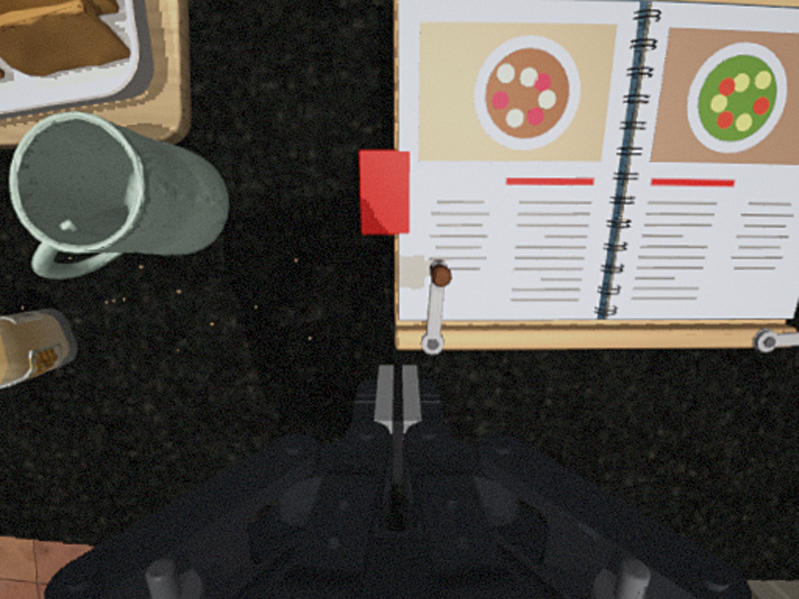

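The left keeper now stands over the turned card: its knob is at (441,275), about 1.55 rad. The right keeper is still parked at (767,342) and the robot is clear, so I hand in.

```bash
python3 -c "
from station import workorder; print(workorder.close_job())"
```

```text
the job is handed in; nothing more can be done
None
```

The job is handed in, with no verdict returned: in the last pictures the right keeper lies along the lip, the card is flat on the left pages with the left keeper over it at about 1.55 rad, and the stand had not measurably moved when I checked after turning the card.

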